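# Sweep the used caps into the bench tray

### The arm

A 6-joint arm with a two-finger parallel gripper is mounted at the origin on the work surface. World frame = base frame: x ahead of the robot, y to its left, z up, the work surface at z = 0. Lengths are in m, angles in degrees, forces in N, time in s.
With the tool pointing down it reaches from about 0.375 to 0.9 m from the base axis. Payload 3.1 kg.
Tool frame: the origin (TCP) lies midway between the tips of the shut fingers; the grasp point (between the pads) lies 19 mm behind it; z points along the fingers, y is the line along which they close (so a half turn about z gives the same grasp; the last joint's range is limited). The gripper opens to 87 mm and grips with 3 to 60 N. Pads are 19 mm wide; open, the fingers measure 117 mm over their backs; the gripper's body (75 mm by 190 mm) begins 51 mm behind the grasp point.
Start: joints at [-74.284, 30.224, 82.088, -0, 67.689, -10.227], TCP at [0.273, -0.562, 0.223] pointing down, gripper open.
Joint ranges: [-176.69, 176.69], [-43.24, 126.21], [12.49, 139.97], [-82, 262], [0, 151.66], [-163.58, 163.58]. Speed limits (degrees/s): [159.86, 159.86, 180, 180, 180, 180].

### API

Orientations are given as a 3x3 rotation matrix whose columns are the frame's x, y, z axes.
In Python, from rig import read_state, capture, camera_info, hand_in gives the robot as it stands.
- The arm moves only by the tool drive_tool, never from a script. Its argument "motion" is a list of rows, each a list of 2 entries, a list of its own where there are three numbers: the shift along the tool's x, y, z in mm, then the turn, a rotation vector about the tool's x, y, z in rad. A call has 1 to 5 rows; each row shifts and turns the commanded pose from where the row before left it, along the tool's axes as they then stand; what a row does not reach is not made up. A row lasts 1/10 s, in which the tool goes at most 50 mm and 8.59 degrees, less where a joint would pass 70% of its speed; a pose out of reach is approached as far as the arm can. A call is refused whole if a number of a shift passes 50 or a number of a turn 0.15, either way. A call with a gripper value outside its range is refused whole. "gripper" is the opening, from 0 (shut) to 1 (fully open), set as the call begins (left out, the last holds). The fingers move at their own pace and stop on an object; the grip force is fixed at half the most. Time passes only in rows, so rows that do not move let the fingers close. It gives the time, the measured TCP pose, the force, the opening and the grip force at its end, in the units of the state.
- read_state(): the state, without advancing time (a new reading comes with each control period).
- capture(name): name is "scene" or "top"; returns the picture (480x640x3 uint8, red, green, blue); there is no depth.
- camera_info(name): a dict with "fovy" (degrees; the focal length in pixels is half the picture's height over the tangent of half this angle, whatever the lens; pixels are square), "cx", "cy" (the principal point, pixels), "k1" (the pictures are not rectified: a ray, as slopes to the right and down, at radius r is drawn at 1 + k1 r^2 times it, then the intrinsics apply), "xyz" and "orientation" of the camera in the world. Camera axes: x right, y down, z forward; pixel columns grow to the right and rows downward; lengths in m; the calibration is good to about 2 mm. A picture is of the moment at which its call begins. camera_info takes no time and is no camera call.
- hand_in(): hands the job in; it is judged then, once.
The state is a dict: "time_s": time; "joint_positions": joint angles; "qvel": joint speeds; "tau": joint torques, N m; "position": TCP position; "tcp_rot": TCP orientation; "force": force on the tool from outside, world axes, zero at the start; "moment": the same for the moment, N m; "opening": opening from 0.0 (shut) to 1.0 (fully open); "grasp_force": force on a finger pad.
Only numpy, scipy, OpenCV 4.12 (cv2) and the standard library are available. Lean on these libraries where they do the work, as an engineer would, in place of code of your own. Each camera call takes 0.05 s, during which the arm holds its last target. There are 200 camera calls.

### The job

Sweep the three blue bottle caps across the bench with the fingers, through the open side of the green three-walled tray, until every blue cap lies wholly inside it. Do not pick the caps up or tip them: they stay flat on the bench all the way. Leave the orange cap, the vial, the timer, the dish and everything else on the bench where they are.

Things in the scene. Friction and masses are not known exactly. Their poses are not given: they have to be found in the camera images.
- tray: green tray fixed to the bench, 150 mm deep (x) by 240 mm wide (y), three walls 6 mm thick, 35 mm high. The whole -x side is open, with no lip: the pale base sheet is level with the bench. Origin: middle of its floor; x points from the open side to the back wall (open edge x = -75 mm, inner faces: back wall x = 69 mm, side walls y = -114 and 114 mm), z up
- cap_a: blue screw cap lying flat on the bench, a solid-walled disc 40 mm in diameter and 22 mm high, about 22 g, slides freely; one of three alike. Origin: centre of its underside, z up
- cap_b: blue screw cap lying flat on the bench, a solid-walled disc 40 mm in diameter and 22 mm high, about 22 g, slides freely; one of three alike. Origin: centre of its underside, z up
- cap_c: blue screw cap lying flat on the bench, a solid-walled disc 40 mm in diameter and 22 mm high, about 22 g, slides freely; one of three alike. Origin: centre of its underside, z up
- cap_orange: orange screw cap of the same size as the blue ones (40 mm in diameter, 22 mm high), lying flat among them; only a bystander, to be left alone. Origin: centre of its underside, z up
- vial: small amber vial with a white cap, 28 mm in diameter, 60 mm high, upright at the far edge of the area of the caps; only a bystander, to be left alone. Origin: centre of its underside, z up
- timer: flat white bench timer, 62 by 62 mm, 20 mm high, lying at the near edge of the area of the caps; only a bystander, to be left alone. Origin: centre of its underside, z up
- dish: small white culture dish with a beige disc on top, 60 mm in diameter, 15 mm high, lying between the caps and the near end of the tray; only a bystander, to be left alone. Origin: centre of its underside, z up
There are look-alikes about, which are no part of the job. What is shaped like the cap_c but turquoise is not meant. What is shaped like the cap_b but turquoise is not meant.

How it is judged (in metres and radians):
At the end, for the whole second after the job is handed in: All three blue caps lie flat and still on the floor of the tray, wholly inside its three walls and past its open edge (2 mm of overhang allowed); the orange cap, the vial, the timer and the dish are within 15 mm of where they stood (x of cap_a in the frame of tray between -0.057 and 0.06 m and y of cap_a in the frame of tray between -0.105 and 0.105 m and height (world z) of each of cap_a, cap_b, cap_c below 0.008 m and linear speed of each of cap_a, cap_b, cap_c below 0.02 m/s and x of cap_b in the frame of tray between -0.057 and 0.06 m and y of cap_b in the frame of tray between -0.105 and 0.105 m and x of cap_c in the frame of tray between -0.057 and 0.06 m and y of cap_c in the frame of tray between -0.105 and 0.105 m and distance of each of cap_orange, vial, timer, dish from where it was at the start of the episode below 0.015 m); the robot touches nothing.
It fails at once if a blue cap was lifted or tipped (its underside's centre rose more than 10 mm off the bench) (height (world z) of any of cap_a, cap_b, cap_c above 0.01 m).
It fails at once if the orange cap was pushed more than 15 mm from its place (distance of cap_orange from where it was at the start of the episode above 0.015 m).
It fails at once if the vial, the timer or the dish was pushed more than 15 mm from its place (distance of any of vial, timer, dish from where it was at the start of the episode above 0.015 m).
It also fails if it takes over 67 s, if anything falls off the work surface, if the arm or the gripper's body presses on something with over 40 N, if the wrist force passes 120 N, or if a joint passes its speed limit or range.

## Working session

There is one attempt and no reset: what is moved stays moved. The work goes in short steps, Python scripts to look and compute and a tool call to move; the robot and the scene stay as the last step left them, time stands still between calls to the robot, and variables do not carry over. Pictures are saved under pics/ and viewed, at most 10 in all, crops included, and the job is handed in when it is done.

Besides the shell and the picture viewer there is one more tool, called after "Emit:" as name(argument=value, ...), one argument or row to a line, values as JSON. drive_tool: Moves the arm, as the interface text tells. Its arguments: {"type":"object","properties":{"motion":{"type":"array","items":{"type":"array"}},"gripper":{"type":"number"}},"required":["motion"]}

```bash
mkdir -p pics
python3 - <<'E'
from rig import *
import cv2
for n in("top","scene"):
    im=capture(n); cv2.imwrite(f"pics/{n}0.png",im[:,:,::-1]); print(camera_info(n))
s=read_state(); print(s['time_s'],s['position'],s['tcp_rot'],s['opening'])
E
```

```text
{'fovy': 46.393118185079366, 'cx': 318.7440659410835, 'cy': 240.9006607267093, 'k1': -0.08672265925856243, 'xyz': array([ 0.40431113, -0.02301196,  0.95553428]), 'orientation': array([[-1.75847315e-02, -9.88407231e-01,  1.50804254e-01],
       [-9.99842765e-01,  1.77282357e-02, -3.92894660e-04],
       [-2.28515343e-03, -1.50787451e-01, -9.88563565e-01]])}
{'fovy': 53.48161290978395, 'cx': 314.0838612496169, 'cy': 241.592892963631, 'k1': -0.11608485490522454, 'xyz': array([ 0.97233395, -0.25859637,  0.56911544]), 'orientation': array([[ 4.94267943e-01,  6.35790851e-01, -5.92848374e-01],
       [ 8.69309492e-01, -3.61852449e-01,  3.36695429e-01],
       [-4.55762764e-04, -6.81786476e-01, -7.31551087e-01]])}
0.1 [ 0.2732401  -0.56136498  0.22167004] [[ 8.99245070e-01  4.37444867e-01 -5.40354257e-04]
 [ 4.37445070e-01 -8.99243161e-01  1.88356944e-03]
 [ 3.38047912e-04 -1.93016584e-03 -9.99998080e-01]] 0.999515825248037
```

View pics/top0.png

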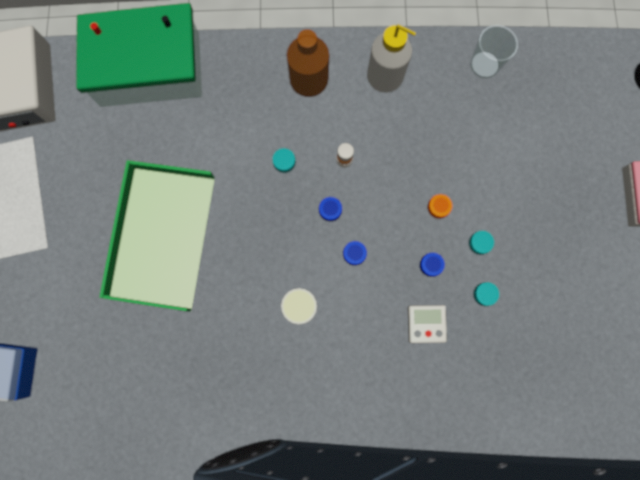

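View pics/scene0.png

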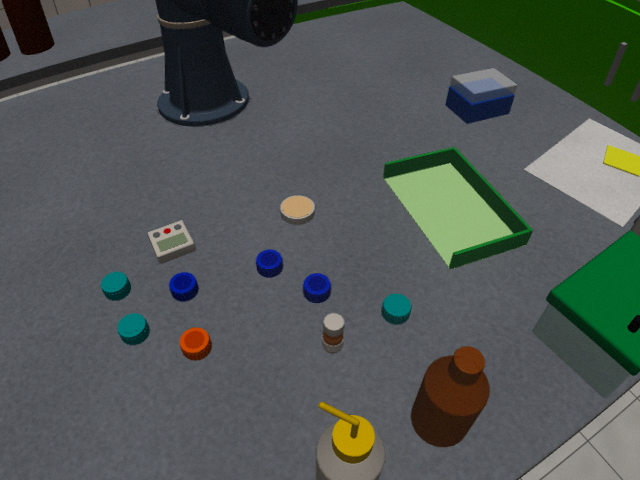

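The top view shows blue caps at about (331,209), (355,253) and (432,265), and orange at (440,206). The vial is at (345,153), the dish at (299,306) and the timer at (428,324). The tray opens to the right, along the line (213,177)–(191,308). The scene view agrees. Next I'll convert these to world coordinates.

```bash
cat > h.py <<'E'
from rig import *
import cv2, numpy as np
def w(n,px,z):
    c=camera_info(n); f=240/np.tan(np.radians(c['fovy']/2))
    K=np.array([[f,0,c['cx']],[0,f,c['cy']],[0,0,1]])
    u=cv2.undistortPoints(np.array(px,float).reshape(-1,1,2),K,np.array([c['k1'],0,0,0,0]))[:,0]
    d=np.c_[u,np.ones(len(u))]@c['orientation'].T
    return (c['xyz']+d*((z-c['xyz'][2])/d[:,2:]))[:,:2]
R={'blue':(112,128,100,20),'orange':(5,18,150,100),'turq':(82,98,120,60)}
def blobs(n,col,amin=120):
    im=capture(n); h=cv2.cvtColor(im,cv2.COLOR_RGB2HSV); a,b,s,v=R[col]
    m=cv2.inRange(h,(a,s,v),(b,255,255))
    k,_,st,ce=cv2.connectedComponentsWithStats(m)
    return [(ce[i],st[i,4]) for i in range(1,k) if amin<st[i,4]<900]
E
python3 - <<'E'
from h import *
np.set_printoptions(precision=4,suppress=True)
for n in("top","scene"):
  for c in R:
    for p,a in blobs(n,c): print(n,c,p.round(1),a,w(n,[p],.016)[0])
im=capture('top');h=cv2.cvtColor(im,cv2.COLOR_RGB2HSV)
p=w('top',[(213,177),(191,308)],.0); p2=w('top',[(130,163),(214,177),(102,297),(190,310)],.035);print('tray open',p,'top corners',p2)
print('dish',w('top',[(299,306)],.015),'timer',w('top',[(410,306),(446,306),(446,343),(410,343)],.02),'vial',w('top',[(345,151)],.06), 'dishscene',w('scene',[(297,206)],.015))
# tray floor mask: pale green
m=cv2.inRange(h,(25,30,120),(60,140,255)); m[:,250:]=0
c=max(cv2.findContours(m,0,2)[0],key=cv2.contourArea); q=cv2.approxPolyDP(c,6,True)[:,0]; print(q,w('top',q,0))
E
```

```text
top blue [330.  208.4] 453 [ 0.6037 -0.0436]
top blue [354.5 252.6] 460 [ 0.5265 -0.0836]
top blue [432.  264.1] 477 [ 0.5044 -0.2143]
top orange [439.6 205.8] 425 [ 0.605  -0.2323]
top turq [283.5 159.6] 417 [0.6917 0.0353]
top turq [481.4 242. ] 443 [ 0.5407 -0.3011]
top turq [486.2 293.6] 458 [ 0.4526 -0.3041]
scene blue [477.4 104.6] 685 [0.3403 0.5219]
scene blue [268.9 262.9] 624 [ 0.5286 -0.0859]
scene blue [183.3 286.1] 680 [ 0.5066 -0.2159]
scene blue [316.5 287.5] 696 [ 0.6053 -0.0462]
scene orange [193.9 339.9] 600 [ 0.6012 -0.234 ]
scene orange [468.9 359.6] 554 [0.8083 0.0679]
scene turq [113.5 281.6] 426 [ 0.4464 -0.3069]
scene turq [396.7 305.1] 535 [0.6891 0.0371]
scene turq [131.1 325. ] 540 [ 0.536  -0.3036]
tray open [[0.6675 0.1612]
 [0.4382 0.1965]] top corners [[0.6861 0.299 ]
 [0.6578 0.1527]
 [0.4569 0.3386]
 [0.4337 0.1901]]
dish [[0.4383 0.0115]] timer [[ 0.4346 -0.1734]
 [ 0.4333 -0.2338]
 [ 0.3723 -0.231 ]
 [ 0.3737 -0.1711]] vial [[ 0.6913 -0.0697]] dishscene [[0.4365 0.0122]]
[[135 168]
 [110 295]
 [191 308]
 [213 179]] [[0.6874 0.3017]
 [0.4622 0.3382]
 [0.4382 0.1965]
 [0.6638 0.1611]]
```

Emit:
drive_tool(
  motion=[
    [[0,0,0],[0,0,-0.147]],
    [[0,0,0],[0,0,-0.147]],
    [[0,0,0],[0,0,-0.147]],
    [[0,0,0],[0,0,-0.147]],
    [[0,0,0],[0,0,-0.147]],
  ],
  gripper=0.33,
)

```text
time_s: 0.95
position: [0.2735, -0.562, 0.2226]
tcp_rot: [[0.368, 0.93, 0.0], [0.93, -0.368, -0.0], [-0.0, 0.0, -1.0]]
force: [-0.4, -1.0, -0.4]
opening: 0.633
grasp_force: 0.0
```

Emit:
drive_tool(
  motion=[
    [[0,0,0],[0,0,-0.147]],
    [[0,0,0],[0,0,-0.147]],
    [[0,0,0],[0,0,0]],
    [[0,0,0],[0,0,0]],
  ],
)

```text
time_s: 1.35
position: [0.2735, -0.562, 0.2226]
tcp_rot: [[0.092, 0.996, 0.0], [0.996, -0.092, -0.0], [-0.0, 0.0, -1.0]]
force: [-0.5, -0.4, 0.3]
opening: 0.346
grasp_force: 0.0
```

Emit:
drive_tool(
  motion=[
    [[42.3,23.5,8],[0,0,0]],
    [[42.3,23.5,8],[0,0,0]],
    [[42.3,23.5,8],[0,0,0]],
    [[42.3,23.5,8],[0,0,0]],
    [[42.3,23.5,8],[0,0,0]],
  ],
)

```text
time_s: 1.85
position: [0.4102, -0.3604, 0.1825]
tcp_rot: [[0.092, 0.996, 0.001], [0.996, -0.092, -0.001], [-0.0, 0.001, -1.0]]
force: [0.2, 0.1, -0.4]
opening: 0.329
grasp_force: 0.0
```

Emit:
drive_tool(
  motion=[
    [[42.3,23.5,8],[0,0,0]],
    [[42.3,23.5,8],[0,0,0]],
    [[42.3,23.5,8],[0,0,0]],
    [[42.3,23.5,8],[0,0,0]],
    [[42.3,23.5,8],[0,0,0]],
  ],
)

```text
time_s: 2.35
position: [0.5463, -0.1599, 0.1425]
tcp_rot: [[0.092, 0.996, 0.001], [0.996, -0.092, -0.0], [-0.0, 0.001, -1.0]]
force: [0.7, -1.1, -0.6]
opening: 0.334
grasp_force: 0.0
```

Emit:
drive_tool(
  motion=[
    [[42.3,23.5,8],[0,0,0]],
    [[42.3,23.5,8],[0,0,0]],
    [[0,0,0],[0,0,0]],
    [[0,0,0],[0,0,0]],
  ],
)

```text
time_s: 2.75
position: [0.5996, -0.0803, 0.1262]
tcp_rot: [[0.088, 0.996, -0.001], [0.996, -0.088, -0.0], [-0.0, -0.001, -1.0]]
force: [-0.2, -0.9, 0.2]
opening: 0.333
grasp_force: 0.0
```

Emit:
drive_tool(
  motion=[
    [[-3,0,40],[0,0,0]],
    [[0,0,40],[0,0,0]],
    [[0,0,25],[0,0,0]],
    [[0,0,12],[0,0,0]],
    [[0,0,0],[0,0,0]],
  ],
)

```text
time_s: 3.25
position: [0.5977, -0.0855, 0.0083]
tcp_rot: [[0.091, 0.996, -0.003], [0.996, -0.091, 0.001], [0.001, -0.003, -1.0]]
force: [-0.6, -0.5, 0.8]
opening: 0.331
grasp_force: 0.0
```

Run:
```python
from h import *
print(read_state()['position'],read_state()['force'])
cv2.imwrite('pics/s1.png',capture('scene')[:,:,::-1])
```

```text
[ 0.59773604 -0.0855374   0.0083303 ] [-0.61671869 -0.47147983  0.76884488]
```

View pics/s1.png

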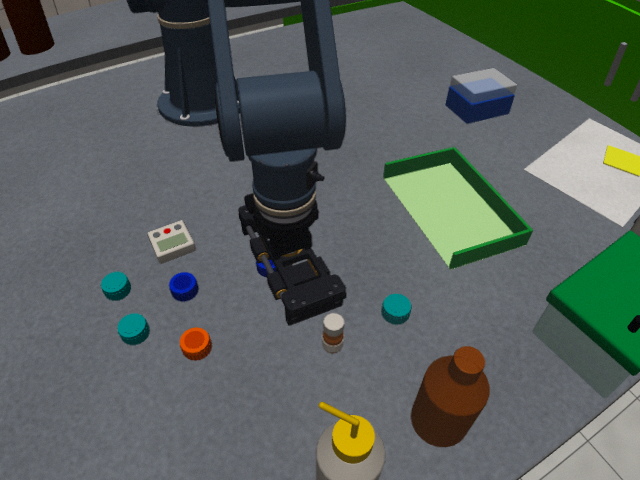

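The gripper is behind cap A, which its body hides in this view. The neighbours (cap B near (265,267), vial at (333,333)) look undisturbed, so I'll start pushing.

Emit:
drive_tool(
  motion=[
    [[10,0.5,0],[0,0,0]],
    [[10,0.5,0],[0,0,0]],
    [[15,0.5,0],[0,0,0]],
    [[18,0.5,0],[0,0,0]],
    [[18,0,0],[0,0,0]],
  ],
)

```text
time_s: 3.8
position: [0.6078, -0.0118, 0.0101]
tcp_rot: [[0.088, 0.996, 0.001], [0.996, -0.088, -0.0], [0.0, 0.001, -1.0]]
force: [-0.1, -0.5, 0.3]
opening: 0.331
grasp_force: 0.2
```

Emit:
drive_tool(
  motion=[
    [[20,0,0],[0,0,0]],
    [[20,0,0],[0,0,0]],
    [[20,0,0],[0,0,0]],
    [[20,0,0],[0,0,0]],
    [[20,0,0],[0,0,0]],
  ],
)

```text
time_s: 4.3
position: [0.616, 0.0883, 0.0096]
tcp_rot: [[0.087, 0.996, -0.0], [0.996, -0.087, 0.0], [0.0, -0.0, -1.0]]
force: [0.0, 0.7, 0.5]
opening: 0.332
grasp_force: 0.2
```

Run:
```python
from h import *
print(read_state()['position'])
for n in("top","scene"):
  for p,a in blobs(n,'blue',40): print(n,a,w(n,[p],.016)[0])
cv2.imwrite('pics/t1.png',capture('top')[:,:,::-1])
```

```text
[0.61601017 0.08831076 0.00959686]
top 439 [ 0.52679422 -0.0836091 ]
top 453 [ 0.50439587 -0.2146384 ]
scene 396 [0.36556534 0.5327883 ]
scene 625 [ 0.52858897 -0.08584616]
scene 677 [ 0.50662668 -0.2159506 ]
```

View pics/t1.png

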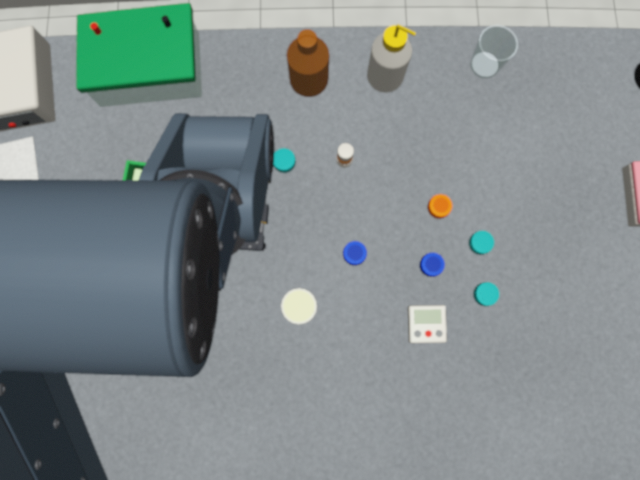

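Cap A has gone from its old spot and sits under the gripper, with a pad force of 0.2 N. Nothing else has moved. I'll push on into the tray.

Emit:
drive_tool(
  motion=[
    [[20,0,0],[0,0,0]],
    [[20,0,0],[0,0,0]],
    [[20,0,0],[0,0,0]],
    [[20,0,0],[0,0,0]],
    [[18,0,0],[0,0,0]],
  ],
)

```text
time_s: 4.95
position: [0.625, 0.1837, 0.0095]
tcp_rot: [[0.089, 0.996, -0.0], [0.996, -0.089, -0.0], [-0.0, -0.0, -1.0]]
force: [-0.7, -0.9, -0.3]
opening: 0.328
grasp_force: 0.1
```

Emit:
drive_tool(
  motion=[
    [[15,0,0],[0,0,0]],
    [[12,0,0],[0,0,0]],
    [[8,0,0],[0,0,0]],
    [[4,0,0],[0,0,0]],
    [[0,0,0],[0,0,0]],
  ],
)

```text
time_s: 5.45
position: [0.6285, 0.2224, 0.0095]
tcp_rot: [[0.088, 0.996, 0.0], [0.996, -0.088, -0.0], [-0.0, 0.0, -1.0]]
force: [-0.4, 0.3, -1.0]
opening: 0.33
grasp_force: 0.0
```

Emit:
drive_tool(
  motion=[
    [[-15,0,0],[0,0,0]],
    [[-25,0,0],[0,0,0]],
    [[0,0,-40],[0,0,0]],
    [[0,0,-45],[0,0,0]],
    [[0,0,-35],[0,0,0]],
  ],
)

```text
time_s: 5.95
position: [0.6254, 0.18, 0.1315]
tcp_rot: [[0.091, 0.996, 0.001], [0.996, -0.091, -0.0], [-0.0, 0.001, -1.0]]
force: [0.7, -0.8, -0.3]
opening: 0.329
grasp_force: 0.0
```

Emit:
drive_tool(
  motion=[
    [[-50,-10,0],[0,0,0]],
    [[-50,-10,0],[0,0,0]],
    [[-50,-10,0],[0,0,0]],
    [[-50,-10,0],[0,0,0]],
    [[-50,-10,0],[0,0,0]],
  ],
)

```text
time_s: 6.45
position: [0.5527, -0.0607, 0.1298]
tcp_rot: [[0.09, 0.996, -0.0], [0.996, -0.09, -0.0], [-0.001, -0.0, -1.0]]
force: [1.3, 0.3, 0.4]
opening: 0.335
grasp_force: 0.0
```

Run:
```python
from h import *
s=read_state();print(s['position'],s['tcp_rot'])
for n in("top","scene"):
  for p,a in blobs(n,'blue',40): print(n,a,w(n,[p],.016)[0])
```

```text
[ 0.55272375 -0.06067533  0.1297624 ] [[ 8.99682713e-02  9.95944619e-01 -1.60472047e-04]
 [ 9.95944505e-01 -8.99683401e-02 -4.90362207e-04]
 [-5.02811005e-04 -1.15704214e-04 -9.99999867e-01]]
top 392 [0.63042647 0.24708822]
top 465 [ 0.50435751 -0.21433357]
scene 644 [0.34801652 0.51268726]
scene 422 [0.63180773 0.24575003]
scene 625 [ 0.52863469 -0.08586299]
scene 679 [ 0.50658351 -0.21590903]
```

Emit:
drive_tool(
  motion=[
    [[-35,-12,0],[0,0,0]],
    [[-29,-12,0],[0,0,0.032]],
    [[0,0,30],[0,0,0]],
    [[0,0,0],[0,0,0]],
  ],
)

```text
time_s: 6.95
position: [0.5217, -0.1194, 0.0973]
tcp_rot: [[0.124, 0.992, -0.006], [0.992, -0.124, 0.003], [0.002, -0.006, -1.0]]
force: [-0.9, 0.4, 0.8]
opening: 0.327
grasp_force: 0.0
```

Emit:
drive_tool(
  motion=[
    [[0,0,40],[0,0,0]],
    [[0,0,30],[0,0,0]],
    [[0,0,15],[0,0,0]],
    [[0,0,5],[0,0,0]],
    [[0,0,0],[0,0,0]],
  ],
)

```text
time_s: 7.45
position: [0.5247, -0.1187, 0.0095]
tcp_rot: [[0.12, 0.993, -0.001], [0.993, -0.12, 0.0], [0.0, -0.001, -1.0]]
force: [-0.2, 0.2, 0.0]
opening: 0.33
grasp_force: 0.0
```

Emit:
drive_tool(
  motion=[
    [[10,-0.5,0],[0,0,0]],
    [[12,-0.5,0],[0,0,0]],
    [[15,0,0],[0,0,0]],
    [[18,0,0],[0,0,0]],
    [[20,0,0],[0,0,0]],
  ],
)

```text
time_s: 7.95
position: [0.5332, -0.0429, 0.0103]
tcp_rot: [[0.12, 0.993, 0.001], [0.993, -0.12, -0.0], [-0.0, 0.001, -1.0]]
force: [1.1, 0.3, 0.8]
opening: 0.328
grasp_force: 0.2
```

Emit:
drive_tool(
  motion=[
    [[20,0,0],[0,0,0]],
    [[20,0,0],[0,0,0]],
    [[20,0,0],[0,0,0]],
    [[20,0,0],[0,0,0]],
    [[20,0,0],[0,0,0]],
  ],
)

```text
time_s: 8.45
position: [0.5448, 0.057, 0.0102]
tcp_rot: [[0.119, 0.993, 0.001], [0.993, -0.119, 0.0], [0.0, 0.001, -1.0]]
force: [-0.2, -0.1, -0.5]
opening: 0.332
grasp_force: 0.2
```

Emit:
drive_tool(
  motion=[
    [[20,0,0],[0,0,0]],
    [[20,0,0],[0,0,0]],
    [[20,0,0],[0,0,0]],
    [[20,0,0],[0,0,0]],
    [[20,0,0],[0,0,0]],
  ],
)

```text
time_s: 8.95
position: [0.5565, 0.1563, 0.0102]
tcp_rot: [[0.119, 0.993, 0.0], [0.993, -0.119, 0.0], [0.0, 0.0, -1.0]]
force: [0.5, -0.5, 0.3]
opening: 0.335
grasp_force: 0.2
```

Emit:
drive_tool(
  motion=[
    [[20,0,0],[0,0,0]],
    [[20,0,0],[0,0,0]],
    [[17,0,0],[0,0,0]],
    [[12,0,0],[0,0,0]],
    [[7,0,0],[0,0,0]],
  ],
)

```text
time_s: 9.45
position: [0.566, 0.231, 0.0098]
tcp_rot: [[0.119, 0.993, 0.0], [0.993, -0.119, 0.0], [0.0, 0.0, -1.0]]
force: [-0.9, -0.4, 0.6]
opening: 0.326
grasp_force: 0.2
```

Emit:
drive_tool(
  motion=[
    [[0,0,0],[0,0,0]],
    [[-15,0,0],[0,0,0]],
    [[-25,0,0],[0,0,0]],
    [[0,0,-40],[0,0,0]],
    [[0,0,-50],[0,0,0]],
  ],
)

```text
time_s: 9.95
position: [0.5586, 0.1863, 0.0976]
tcp_rot: [[0.124, 0.992, -0.008], [0.992, -0.124, -0.002], [-0.003, -0.008, -1.0]]
force: [1.6, 0.9, -0.2]
opening: 0.334
grasp_force: 0.0
```

Emit:
drive_tool(
  motion=[
    [[-50,0,-20],[0,0,0]],
    [[-50,0,0],[0,0,0]],
    [[-50,0,0],[0,0,0]],
    [[-50,0,0],[0,0,0]],
    [[-50,0,0],[0,0,0]],
  ],
)

```text
time_s: 10.45
position: [0.5298, -0.0583, 0.1182]
tcp_rot: [[0.122, 0.992, -0.001], [0.992, -0.122, -0.0], [-0.0, -0.001, -1.0]]
force: [0.5, -0.3, -0.5]
opening: 0.326
grasp_force: 0.0
```

Run:
```python
from h import *
s=read_state();print(s['position'],s['tcp_rot'])
for n in("top","scene"):
  for p,a in blobs(n,'blue',40): print(n,a,w(n,[p],.016)[0])
```

```text
[ 0.52982018 -0.05827269  0.11819136] [[ 1.22342496e-01  9.92487638e-01 -7.76337840e-04]
 [ 9.92487909e-01 -1.22342654e-01 -1.58486965e-04]
 [-2.52275585e-04 -7.51116229e-04 -9.99999686e-01]]
top 393 [0.63044625 0.24707881]
top 398 [0.56897688 0.25563502]
top 468 [ 0.50425134 -0.21428806]
scene 755 [0.3445141  0.51795895]
scene 365 [0.56934654 0.25504519]
scene 438 [0.63187435 0.24506692]
scene 676 [ 0.50655719 -0.215912  ]
```

Emit:
drive_tool(
  motion=[
    [[-50,0,0],[0,0,0]],
    [[-50,0,0],[0,0,0]],
    [[-50,0,0],[0,0,0]],
    [[-44,-1,0],[0,0,0]],
    [[0,0,0],[0,0,-0.122]],
  ],
)

```text
time_s: 11.05
position: [0.5065, -0.2542, 0.1183]
tcp_rot: [[0.003, 1.0, 0.002], [1.0, -0.003, -0.004], [-0.004, 0.002, -1.0]]
force: [0.3, 1.0, -0.3]
opening: 0.333
grasp_force: 0.0
```

Emit:
drive_tool(
  motion=[
    [[0,0,0],[0,0,0]],
    [[0,0,0],[0,0,0]],
  ],
)

```text
time_s: 11.25
position: [0.506, -0.2468, 0.1178]
tcp_rot: [[0.002, 1.0, -0.001], [1.0, -0.002, 0.001], [0.001, -0.001, -1.0]]
force: [-0.5, 0.3, 0.4]
opening: 0.326
grasp_force: 0.0
```

Emit:
drive_tool(
  motion=[
    [[-4,0,30],[0,0,0]],
    [[0,0,40],[0,0,0]],
    [[0,0,25],[0,0,0]],
    [[0,0,13],[0,0,0]],
    [[0,0,0],[0,0,0]],
  ],
)

```text
time_s: 11.75
position: [0.5061, -0.2495, 0.0086]
tcp_rot: [[-0.001, 1.0, -0.003], [1.0, 0.001, 0.003], [0.003, -0.003, -1.0]]
force: [-0.1, 0.2, 0.4]
opening: 0.329
grasp_force: 0.0
```

Emit:
drive_tool(
  motion=[
    [[10,0,0],[0,0,0]],
    [[12,0,0],[0,0,0]],
    [[15,0,0],[0,0,0]],
    [[18,0,0],[0,0,0]],
    [[20,0,0],[0,0,0]],
  ],
)

```text
time_s: 12.25
position: [0.5073, -0.1747, 0.0109]
tcp_rot: [[-0.001, 1.0, 0.001], [1.0, 0.001, -0.001], [-0.001, 0.001, -1.0]]
force: [0.8, 0.2, -0.3]
opening: 0.333
grasp_force: 0.2
```

Emit:
drive_tool(
  motion=[
    [[20,0.5,0],[0,0,0]],
    [[20,0.5,0],[0,0,0]],
    [[20,0.5,0],[0,0,0]],
    [[20,0.5,0],[0,0,0]],
    [[20,0,0],[0,0,0]],
  ],
)

```text
time_s: 12.75
position: [0.5088, -0.0742, 0.0107]
tcp_rot: [[-0.002, 1.0, 0.0], [1.0, 0.002, -0.0], [-0.0, 0.0, -1.0]]
force: [-0.2, 0.5, 0.4]
opening: 0.332
grasp_force: 0.2
```

Emit:
drive_tool(
  motion=[
    [[20,0,0],[0,0,0]],
    [[20,0,0],[0,0,0]],
    [[20,0,0],[0,0,0]],
    [[20,0,0],[0,0,0]],
    [[20,0,0],[0,0,0]],
  ],
)

```text
time_s: 13.25
position: [0.5083, 0.0258, 0.0107]
tcp_rot: [[-0.002, 1.0, 0.0], [1.0, 0.002, 0.0], [0.0, 0.0, -1.0]]
force: [0.8, -1.5, 0.1]
opening: 0.334
grasp_force: 0.2
```

Emit:
drive_tool(
  motion=[
    [[20,0,0],[0,0,0]],
    [[20,0,0],[0,0,0]],
    [[20,0,0],[0,0,0]],
    [[20,0,0],[0,0,0]],
    [[20,0,0],[0,0,0]],
  ],
)

```text
time_s: 13.75
position: [0.5078, 0.1257, 0.0107]
tcp_rot: [[-0.002, 1.0, 0.0], [1.0, 0.002, 0.0], [0.0, 0.0, -1.0]]
force: [-0.3, -0.6, 0.1]
opening: 0.328
grasp_force: 0.2
```

Emit:
drive_tool(
  motion=[
    [[20,0,0],[0,0,0]],
    [[20,0,0],[0,0,0]],
    [[20,0,0],[0,0,0]],
    [[18,0,0],[0,0,0]],
    [[14,0,0],[0,0,0]],
  ],
)

```text
time_s: 14.25
position: [0.5076, 0.2178, 0.0106]
tcp_rot: [[-0.003, 1.0, 0.0], [1.0, 0.003, 0.0], [0.0, 0.0, -1.0]]
force: [0.3, 0.2, 0.2]
opening: 0.331
grasp_force: 0.2
```

Emit:
drive_tool(
  motion=[
    [[10,0,0],[0,0,0]],
    [[6,0,0],[0,0,0]],
    [[0,0,0],[0,0,0]],
  ],
)

```text
time_s: 14.55
position: [0.5085, 0.2323, 0.0102]
tcp_rot: [[-0.002, 1.0, 0.0], [1.0, 0.002, 0.0], [0.0, 0.0, -1.0]]
force: [-1.1, 0.1, 0.0]
opening: 0.326
grasp_force: 0.0
```

Emit:
drive_tool(
  motion=[
    [[-15,0,0],[0,0,0]],
    [[-25,0,0],[0,0,0]],
    [[0,0,-40],[0,0,0]],
    [[0,0,-50],[0,0,0]],
    [[0,0,-30],[0,0,0]],
  ],
)

```text
time_s: 15.05
position: [0.5097, 0.1895, 0.1325]
tcp_rot: [[0.002, 1.0, 0.002], [1.0, -0.002, 0.0], [0.0, 0.002, -1.0]]
force: [0.9, 0.4, -0.3]
opening: 0.326
grasp_force: 0.0
```

Emit:
drive_tool(
  motion=[
    [[-50,0,0],[0,0,0]],
    [[-50,0,0],[0,0,0]],
    [[-50,0,0],[0,0,0]],
    [[-50,0,0],[0,0,0]],
    [[-50,0,0],[0,0,0]],
  ],
)

```text
time_s: 15.55
position: [0.5077, -0.0618, 0.1301]
tcp_rot: [[0.001, 1.0, -0.001], [1.0, -0.001, -0.0], [-0.0, -0.001, -1.0]]
force: [1.2, 0.5, -0.9]
opening: 0.331
grasp_force: 0.0
```

Emit:
drive_tool(
  motion=[
    [[-50,0,0],[0,0,0]],
    [[-50,0,0],[0,0,0]],
    [[-50,0,0],[0,0,0]],
    [[0,0,0],[0,0,0]],
    [[0,0,0],[0,0,0]],
  ],
)

```text
time_s: 16.05
position: [0.5075, -0.2107, 0.1297]
tcp_rot: [[0.004, 1.0, -0.001], [1.0, -0.004, 0.001], [0.001, -0.001, -1.0]]
force: [0.1, -0.1, 0.4]
opening: 0.331
grasp_force: 0.0
```

Run:
```python
from h import *
s=read_state();print(s['time_s'],s['position'])
for n in("top","scene"):
 for c in R:
  for p,a in blobs(n,c,40):
    q=w(n,[p],.016)[0]; d=q-[.56,.252]; print(n,c,a,q.round(4),'tray',(d@[.155,.988]).round(3),(d@[-.988,.155]).round(3))
cv2.imwrite('pics/t2.png',capture('top')[:,:,::-1])
```

```text
16.05 [ 0.5074737  -0.21071911  0.12972431]
top blue 355 [0.6309 0.2478] tray 0.007 -0.071
top orange 54 [ 0.6103 -0.2285] tray -0.467 -0.124
top turq 406 [0.6915 0.0353] tray -0.194 -0.163
scene blue 725 [0.3453 0.515 ] tray 0.227 0.253
scene blue 360 [0.5096 0.2553] tray -0.005 0.05
scene blue 376 [0.5694 0.2542] tray 0.004 -0.009
scene blue 439 [0.632  0.2451] tray 0.004 -0.072
scene orange 618 [ 0.6017 -0.2342] tray -0.474 -0.117
scene orange 639 [0.8084 0.0679] tray -0.143 -0.274
scene turq 433 [ 0.4468 -0.3068] tray -0.57 0.025
scene turq 553 [0.6897 0.0366] tray -0.193 -0.162
scene turq 558 [ 0.5367 -0.3037] tray -0.553 -0.063
```

View pics/t2.png

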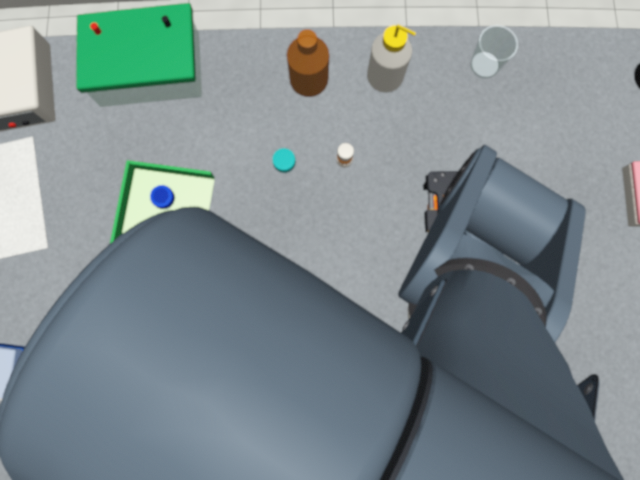

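The arm covers part of the top view, but cap A shows in the tray at (162,196) and the scene camera puts all three caps inside. I'll check the dish, timer and vial once before handing in.

Run:
```python
from h import *
cv2.imwrite('pics/s2.png',capture('scene')[:,:,::-1])
```

```text
(no output)
```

View pics/s2.png

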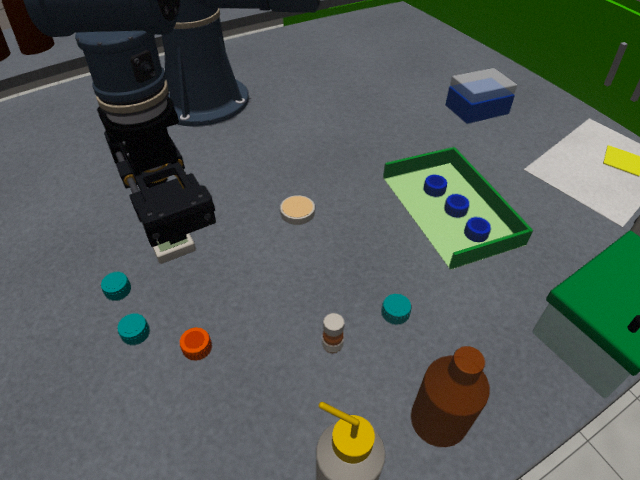

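The three blue caps are in the tray at (436,186), (457,205) and (478,229). The dish (297,209), vial (333,333), orange cap (195,343) and the timer's visible edge are where they started, and the arm is clear.

```bash
python3 -c "
from rig import *
print(hand_in())"
```

```text
the job is handed in; nothing more can be done
None
```

I handed the job in at about 16 s of the 67 s allowed: all three blue caps lie flat inside the tray, and in the last images the bystanders were where they started (the timer was partly hidden, only its front edge visible).

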